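# Click the socket onto the torque tester's square drive

### The job

Pick up the steel socket with the blue band and push it, square bore down, onto the upright square drive of the grey torque tester until the spring ball clicks into the groove inside and the socket sits fully home on the collar; then let go. The tester is a delicate instrument, so turn the socket by feel until the squares match and never push with more than about 30 N, and leave the beaker, the timer and the petri dish where they are.

Things in the scene. Friction and masses are not known exactly. Their poses are not given: they have to be found in the camera images.
- socket_center (a point): centre (half-way up, 30 mm above the lower end) of the loose steel socket, 0.3 kg: upright octagonal body, 42 mm across flats, 60 mm tall, blue band near the top; starts standing on the bench, square bore down, hexagonal opening up. z up along its axis; x and y are square to the sides of the bore and to four of the eight flats (the other four lie between, at 45 degrees)
- socket_mouth (a point): centre of the socket's lower end, 30 mm below socket_center, same axes. The square bore here is 20.6 mm wide and fits the drive in any of four turns; a groove for the ball runs round inside it, 7 to 15 mm above the lower end
- tester: grey torque tester, a fixed box 120 x 120 x 56 mm with a display and two buttons on its front (its own -x side) and on top, in its middle, the spindle: a round collar 46 mm wide with the upright square drive on it. Origin at the centre of its underside, z up. The spindle stands turned by up to 0.8 rad either way from the housing's axes; this is NOT measured (see or feel it). It stays put up to 2 N m
- drive_seat (a point): centre of the shoulder (flat top of the collar, 66 mm above the bench) on which the socket's lower end must come to sit; axes are those of the housing, not of the square drive
- drive_tip (a point): centre of the drive's upper end, 26 mm above drive_seat. The drive is 19 mm square (edges cut by 1 mm) up to 20 mm above the seat, then tapers to 13 mm square. A socket turned wrongly wedges on the taper, its lower end 20 to 25 mm above the seat, lower the better the squares agree; it drops below 20 mm only when they match within about 0.08 rad
- detent_ball (a joint): inward travel (m) of the 8 mm spring ball in one side of the drive, centred 11 mm above drive_seat: 0 = out, 2.5 mm proud of the side (at the start, and once clicked into the groove); about 0.0017 = pressed in by the bore. It resists the push (5 to 25 N) once the socket's lower end is below about 14 mm above the seat, and snaps out over the last 4 mm
- beaker: clear beaker, 67 mm wide, 81 mm tall, standing on the bench; bystander; origin at the centre of its underside
- timer: white bench timer, 62 x 64 x 20 mm, lying on the bench; bystander; origin at the centre of its underside
- petri: closed petri dish, 89 mm wide, 15 mm tall, lying on the bench; bystander; origin at the centre of its underside
Not all that is in view belongs to the job. Of the things shaped like the part that bears socket_center, the bare steel one is meant.

How it is judged:
By the outcome, as a careful person would: the job done as asked, in the order asked, and still so for the second after the job is handed in, with the robot touching nothing.
It also fails if it takes over 58 s, if anything falls off the work surface, if the arm or the gripper's body presses on something with over 40 N, if the wrist force passes 120 N, or if a joint passes its speed limit or range.

### The arm

A 6-joint arm with a two-finger parallel gripper is mounted at the origin on a cart in front of the work surface, level with it; the furniture and walls round the work are solid. World frame = base frame: x ahead of the robot, y to its left, z up, the work surface at z = 0. Lengths are in m, angles in rad, forces in N, time in s.
With the tool pointing down it reaches from about 0.25 to 0.775 m from the base axis. Payload 4 kg.
Tool frame: the origin (TCP) lies between the finger pads; the fingertips stand 25 mm ahead of it and the grasp point (between the pads) lies 6 mm ahead of it; z points along the fingers, y is the line along which they close (so a half turn about z gives the same grasp; the last joint's range is limited). The gripper opens to 94 mm and grips with 3 to 60 N. Pads are 16 mm wide; open, the fingers measure 119 mm over their backs; the gripper's body (75 mm by 177 mm) begins 78 mm behind the grasp point.
Start: joints at [1.071, 0.087, 1.371, -0, 1.684, -0.103], TCP at [0.213, 0.507, 0.231] pointing down, gripper open.
Joint ranges: [-3.1, 3.1], [-0.76, 2.03], [0.27, 2.55], [-1.08, 4.22], [0.17, 2.65], [-2.57, 2.57]. Speed limits (rad/s): [2.79, 2.79, 3.14, 3.14, 3.14, 3.14].

### API

Orientations are given as a rotation vector (axis times angle).
In Python, from bench import read_state, optics, arm gives the robot as it stands.
- The arm moves only by the tool drive_tool, never from a script. Its argument "moves" is text: rows parted by semicolons, each of 7 numbers parted by spaces: the opening, from 0 (shut) to 1 (fully open), then the shift along the tool's x, y, z as a fraction of full scale, then the turn, a rotation vector about the tool's x, y, z as a fraction of full scale. In form: gripper x y z wx wy wz; .... A call has 1 to 8 rows; each row is the pose to reach, as a shift and turn from the pose commanded when the call began, along the tool's axes at that moment; what a row does not reach only later rows make up. Full scale, the value 1, is 0.25 m for a shift and 0.5 rad for a turn. A row lasts 1/8 s, in which the tool goes at most 62.5 mm and 10.7 degrees, less where a joint would pass 70% of its speed; a pose out of reach is approached as far as the arm can. A call with a number of a shift or a turn outside -1 to 1 is refused whole. A call with a gripper value outside its range is refused whole. The fingers move at their own pace and stop on an object; the grip force is fixed at half the most. Time passes only in rows, so rows that repeat a pose let the fingers close. It gives the time, the measured TCP pose, the force, the opening and the grip force at its end, in the units of the state.
- read_state(): the state, without advancing time (a new reading comes with each control period).
- optics.grab_frame(name): name is "side" or "top"; returns (picture, depth): 384x512x3 uint8, red, green, blue; 384x512 float32, m along the optical axis (not along the pixel's ray), 0 where there is no reading.
- optics.get_calibration(name): a dict with "mtx" (3x3 intrinsics, pixels), "k1" (the pictures are not rectified: a ray, as slopes to the right and down, at radius r is drawn at 1 + k1 r^2 times it, then the intrinsics apply), "R" (3x3) and "t" (3): a world point X has camera coordinates R X + t. Camera axes: x right, y down, z forward; pixel columns grow to the right and rows downward; lengths in m; the calibration is good to about 2 mm. A picture is of the moment at which its call begins. get_calibration takes no time and is no camera call.
- arm.sign_off(): hands the job in; it is judged then, once.
The state is a dict: "clock": time; "joints": joint angles; "qvel": joint speeds; "tau": joint torques, N m; "tool_pos": TCP position; "tool_rot": TCP orientation; "ft_force": force on the tool from outside, world axes, zero at the start; "torque": the same for the moment, N m; "finger_gap": finger opening in m; "grasp_force": force on a finger pad.
Only numpy, scipy, OpenCV 4.12 (cv2) and the standard library are available. Lean on these libraries where they do the work, as an engineer would, in place of code of your own. Each camera call takes 0.05 s, during which the arm holds its last target. There are 200 camera calls.

## Working session

There is one attempt and no reset: what is moved stays moved. The work goes in short steps, Python scripts to look and compute and a tool call to move; the robot and the scene stay as the last step left them, time stands still between calls to the robot, and variables do not carry over. Pictures are saved under pics/ and viewed, at most 10 in all, crops included, and the job is handed in when it is done.

Besides the shell and the picture viewer there is one more tool, called by a JSON object that holds its "name" and its "arguments", one argument or row to a line. drive_tool: Moves the arm, as the interface text tells. Its arguments: {"type":"object","properties":{"moves":{"type":"string"}},"required":["moves"]}

```bash
mkdir -p pics; ls; cat > h.py <<'E'
import numpy as np, cv2
from bench import read_state, optics, arm
from scipy.spatial.transform import Rotation as Ro
def cloud(name,d):
    c=optics.get_calibration(name);K=np.array(c["mtx"]);v,u=np.mgrid[:384,:512]
    return unproj(name,u,v,d)
def unproj(name,u,v,d):
    c=optics.get_calibration(name);K=np.array(c["mtx"]);R=np.array(c["R"]);t=np.array(c["t"])
    x=(np.asarray(u)-K[0,2])/K[0,0];y=(np.asarray(v)-K[1,2])/K[1,1]
    a,b=x.copy() if hasattr(x,'copy') else x,y
    for _ in range(20):
        s=1+c["k1"]*(a*a+b*b);a=x/s;b=y/s
    P=np.stack([a*d,b*d,d*np.ones_like(a)],-1)
    return (P-t)@R
def grab(n,f):
    im,d=optics.grab_frame(n);cv2.imwrite(f"pics/{f}.png",im[...,::-1]);np.save(f"pics/{f}.npy",d);return im,d
E
python3 - <<'E'
from h import *
a,_=grab("side","s0");b,_=grab("top","t0")
for n in("side","top"):print(optics.get_calibration(n))
print(read_state())
E
```

```text
pics
{'mtx': array([[419.41235009,   0.        , 255.73155094],
       [  0.        , 419.41235009, 185.83101067],
       [  0.        ,   0.        ,   1.        ]]), 'k1': -0.007637269303972642, 'R': array([[ 0.25506335, -0.96686843, -0.01039865],
       [-0.82402861, -0.21172999, -0.52549716],
       [ 0.50588491,  0.14260385, -0.8507318 ]]), 't': array([-0.17578656,  0.48111012,  0.88832939])}
{'mtx': array([[426.12216708,   0.        , 257.74654514],
       [  0.        , 426.12216708, 194.82479691],
       [  0.        ,   0.        ,   1.        ]]), 'k1': 0.035092330000469664, 'R': array([[-0.03232478, -0.99947539, -0.00201308],
       [-0.97721303,  0.0320274 , -0.20983076],
       [ 0.20978516, -0.00481553, -0.97773565]]), 't': array([-0.05114324,  0.55696369,  1.17742907])}
{'clock': 0.1, 'joints': array([ 1.07091538e+00,  8.78812129e-02,  1.37201996e+00, -1.55833628e-05,
        1.68359298e+00, -1.03108997e-01]), 'qvel': array([ 0.00039284, -0.00172198, -0.00318764, -0.0012032 ,  0.00155451,
        0.00101062]), 'tau': array([ 1.67704933e-03, -3.41252410e+01, -3.03301799e+01,  7.20139313e-02,
        3.04991647e-02, -8.59193028e-05]), 'tool_pos': array([0.21235706, 0.50690019, 0.22946329]), 'tool_rot': array([-6.19061810e-01, -3.07943244e+00,  2.85885520e-03]), 'ft_force': array([ 0.30614729,  0.00341905, -0.04330077]), 'torque': array([ 0.01306876, -0.05890798,  0.0324153 ]), 'grasp_force': 0.0, 'finger_gap': 0.0937331605111132}
```

View pics/t0.png

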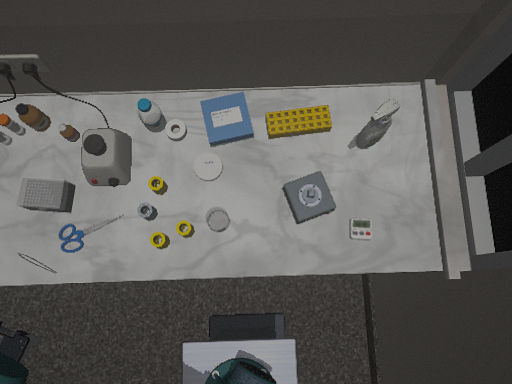

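View pics/s0.png

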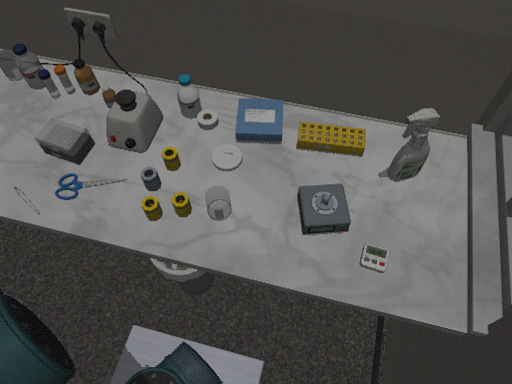

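The top view shows the bare steel socket at (146,211), the tester at (310,196), the beaker at (217,219), the timer at (361,229) and the petri dish at (208,167). In the side view the socket is at (151,179) and the drive at about (325,200). Next I'll enlarge the socket and spindle.

```bash
python3 - <<'E'
from h import *
s=cv2.imread("pics/s0.png");t=cv2.imread("pics/t0.png")
def c(im,u,v,w,h,k):
    return cv2.resize(im[v-h:v+h,u-w:u+w],None,fx=k,fy=k,interpolation=cv2.INTER_CUBIC)
r1=np.hstack([c(t,146,211,20,15,10),c(t,310,196,20,15,10)])
r2=np.hstack([c(s,151,179,20,15,10),c(s,325,203,20,15,10)])
cv2.imwrite("pics/c0.png",np.vstack([r1,r2]))
for n,f in(("top","t0"),("side","s0")):
    P=cloud(n,np.load(f"pics/{f}.npy"));z=P[...,2]
    x,y=P[...,0],P[...,1]
    for nm,(u,v,w) in dict(sock=((146,211,14) if n=="top" else (151,179,16)),tst=((310,196,34) if n=="top" else (324,208,34))).items():
        sl=np.s_[v-w:v+w,u-w:u+w];Q=P[sl].reshape(-1,3)
        for lo,hi in ([(.05,.07),(.02,.07)] if nm=="sock" else [(.05,.06),(.062,.07),(.075,.1),(.088,.1)]):
            q=Q[(Q[:,2]>lo)&(Q[:,2]<hi)]
            if len(q)>3:
                rect=cv2.minAreaRect(q[:,:2].astype(np.float32)*1000)
                print(n,nm,lo,hi,len(q),q.mean(0).round(4),"mid",((q.min(0)+q.max(0))/2).round(4),rect)
E
```

```text
top sock 0.05 0.07 144 [0.5226 0.2564 0.0588] mid [0.5227 0.2571 0.0588] ((523.8088989257812, 257.1177062988281), (43.75621795654297, 41.600120544433594), 43.277565002441406)
top sock 0.02 0.07 214 [0.5214 0.2548 0.0508] mid [0.5227 0.2571 0.0441] ((523.2793579101562, 257.5322570800781), (44.19847869873047, 41.619354248046875), 56.8255729675293)
top tst 0.05 0.06 1271 [ 0.5485 -0.2182  0.0556] mid [ 0.55   -0.2196  0.055 ] ((549.6707153320312, -218.90065002441406), (120.54299926757812, 119.61260986328125), 19.01813507080078)
top tst 0.062 0.07 179 [ 0.5477 -0.2173  0.0652] mid [ 0.5405 -0.2068  0.0659] ((544.0786743164062, -213.55319213867188), (63.04907989501953, 79.69564056396484), 42.30419158935547)
top tst 0.075 0.1 48 [ 0.5489 -0.2173  0.0887] mid [ 0.5487 -0.2175  0.0878] ((548.7420654296875, -217.45321655273438), (16.744600296020508, 16.90737533569336), 0.16972750425338745)
top tst 0.088 0.1 29 [ 0.5505 -0.2186  0.0917] mid [ 0.5487 -0.2183  0.0924] ((548.7447509765625, -218.34864807128906), (14.796469688415527, 17.028043746948242), 89.08393859863281)
side sock 0.05 0.07 175 [
[... 341 characters left out ...]
 1411 [ 0.544  -0.2203  0.0565] mid [ 0.5493 -0.2192  0.055 ] ((548.2041015625, -219.826171875), (123.43205261230469, 119.55734252929688), 19.25107765197754)
side tst 0.062 0.07 227 [ 0.5457 -0.2187  0.0656] mid [ 0.5526 -0.2029  0.0658] ((557.1589965820312, -211.38461303710938), (87.9607925415039, 65.34126281738281), 48.584285736083984)
side tst 0.075 0.1 68 [ 0.5459 -0.2195  0.0886] mid [ 0.5473 -0.2194  0.0859] ((547.2147827148438, -219.39572143554688), (17.5466251373291, 18.48522186279297), 0.9061449766159058)
side tst 0.088 0.1 44 [ 0.5481 -0.2196  0.0919] mid [ 0.5479 -0.2196  0.0923] ((547.8673095703125, -219.6277618408203), (16.24917221069336, 18.000558853149414), 0.9061450958251953)
```

View pics/c0.png

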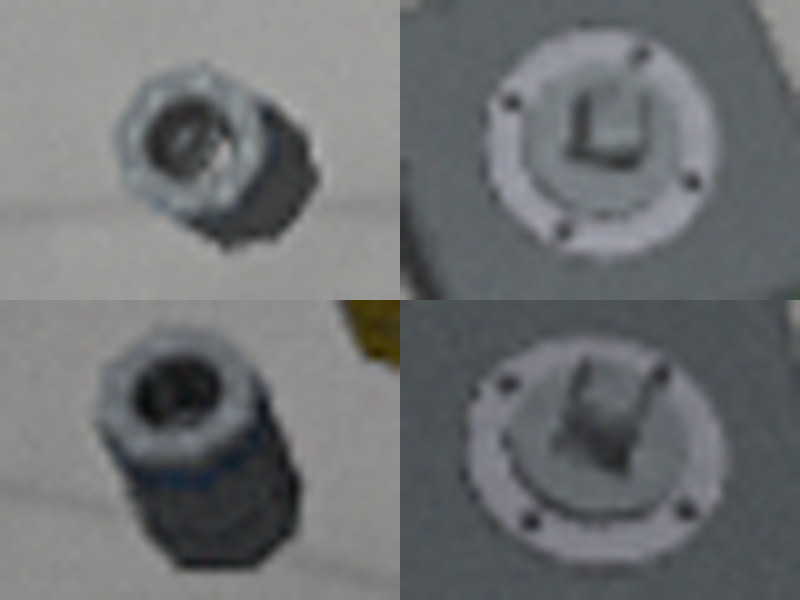

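```bash
cat > fit.py <<'E'
from h import *
from scipy.optimize import minimize
def proj(n,X):
    c=optics.get_calibration(n);p=X@np.array(c["R"]).T+c["t"];a=p[:,:2]/p[:,2:]
    a=a*(1+c["k1"]*(a**2).sum(1,keepdims=True));K=c["mtx"];return a*K[0,0]+[K[0,2],K[1,2]]
def ngon(k,h,z,yaw):
    a=yaw+np.pi/k+np.arange(k)*2*np.pi/k;r=h/np.cos(np.pi/k)
    return np.c_[r*np.cos(a),r*np.sin(a),np.full(k,z)]
S=16
def cost(n,M,o,xy,levels,k,yaw):
    X=np.vstack([ngon(k,h,z,yaw)for h,z in levels]);X[:,:2]+=xy
    p=(proj(n,X)-o+.5)*S
    m=np.zeros((M.shape[0]*S,M.shape[1]*S),np.uint8)
    cv2.fillConvexPoly(m,cv2.convexHull(np.round(p).astype(np.int32)),1)
    m=m.reshape(M.shape[0],S,M.shape[1],S).mean((1,3))
    return ((m-M)**2).sum()
def run(obj,levels,k,zt,c0,rng):
    Cs=[]
    for n,f in(("top","t0"),("side","s0")):
        d=np.load(f"pics/{f}.npy");P=cloud(n,d)
        u,v=proj(n,np.array([[*c0,levels[-1][1]*.7]]))[0].astype(int);w=18;o=np.array([u-w,v-w])
        Q=P[v-w:v+w,u-w:u+w];M=((Q[...,2]>zt)&(np.hypot(Q[...,0]-c0[0],Q[...,1]-c0[1])<.035)).astype(float)
        R=[]
        for y in rng:
            r=minimize(lambda q:cost(n,M,o,q,levels,k,y),c0,method="Nelder-Mead",options=dict(initial_simplex=np.array(c0)+[[0,0],[.002,0],[0,.002]],xatol=1e-4,fatol=.02))
            R.append((r.fun,*r.x))
        R=np.array(R);Cs.append(R);print(obj,n,"best",np.degrees(rng[R[:,0].argmin()]).round(1),R[R[:,0].argmin()].round(4))
    for i,y in enumerate(rng):print(round(np.degrees(y),1),*[c[i,0].round(2) for c in Cs],round(Cs[0][i,0]+Cs[1][i,0],2))
run("sock",[(.021,.012),(.021,.06)],8,.012,(.5222,.257),np.radians(np.arange(0,45,3)))
run("drive",[(.0095,.070),(.0095,.086),(.0065,.092)],4,.070,(.5485,-.2185),np.radians(np.arange(-45,45,5)))
E
python3 fit.py
```

```text
sock top best 12.0 [21.8038  0.5232  0.2576]
sock side best 12.0 [8.9101 0.5229 0.2581]
0.0 25.06 14.65 39.7
3.0 23.82 12.16 35.99
6.0 22.76 10.58 33.35
9.0 21.95 9.25 31.2
12.0 21.8 8.91 30.71
15.0 22.21 9.23 31.44
18.0 23.37 10.01 33.38
21.0 25.19 11.36 36.56
24.0 26.93 12.15 39.08
27.0 28.5 13.21 41.71
30.0 29.63 14.32 43.95
33.0 29.61 15.58 45.19
36.0 29.05 17.25 46.3
39.0 27.98 19.09 47.08
42.0 26.63 17.95 44.58
drive top best -5.0 [ 8.7941  0.5508 -0.2185]
drive side best -5.0 [ 7.0521  0.5508 -0.2195]
-45.0 16.06 23.29 39.35
-40.0 15.33 22.86 38.19
-35.0 14.77 22.22 36.99
-30.0 14.47 20.72 35.19
-25.0 13.39 18.51 31.9
-20.0 12.07 15.63 27.7
-15.0 10.59 12.2 22.79
-10.0 9.43 9.01 18.44
-5.0 8.79 7.05 15.85
0.0 8.9 7.23 16.13
5.0 9.66 9.84 19.5
10.0 11.24 13.53 24.77
15.0 13.03 16.93 29.95
20.0 14.09 19.08 33.17
25.0 15.2 20.67 35.86
30.0 15.78 21.79 37.57
35.0 16.2 22.47 38.67
40.0 16.36 22.83 39.19
```

```bash
cat >> h.py <<'E'
def go(x,y,z,yawdeg,s=None):
    s=s or read_state();R0=Ro.from_rotvec(s["tool_rot"]);p=np.array(s["tool_pos"])
    yc=R0.as_matrix()[:,1];cur=np.degrees(np.arctan2(yc[1],yc[0]))
    a=np.radians(yawdeg);Y=np.array([np.cos(a),np.sin(a),0]);Z=np.array([0,0,-1.]);X=np.cross(Y,Z)
    w=(R0.inv()*Ro.from_matrix(np.c_[X,Y,Z])).as_rotvec()/.5
    d=R0.inv().apply(np.array([x,y,z])-p)/.25
    print("yaw",cur.round(2),"pos",p.round(4),"z-tilt",R0.as_matrix()[:,2].round(4),"F",np.round(s["ft_force"],1),"T",np.round(s["torque"],2),"gap",round(s["finger_gap"],4),"t",s["clock"],"j",np.round(s["joints"],2))
    print("shift",d.round(4),"turn",w.round(4))
E
python3 -c "
from h import *
go(.523,.258,.16,102)"
```

```text
yaw 67.27 pos [0.2124 0.5069 0.2295] z-tilt [-9.0e-04 -1.7e-03 -1.0e+00] F [ 0.3  0.  -0. ] T [ 0.01 -0.06  0.03] gap 0.0937 t 0.1 j [ 1.07  0.09  1.37 -0.    1.68 -0.1 ]
shift [-1.5308 -0.4375  0.2784] turn [-0.0036 -0.0015 -1.2124]
```

{"name": "drive_tool", "arguments": {
  "moves": "0.75 -0.25 -0.07 0 0 0 -0.3; 0.75 -0.5 -0.14 0 0 0 -0.6; 0.75 -0.75 -0.215 0 0 0 -0.9; 0.75 -0.95 -0.27 0 0 0 -1; 0.75 -0.95 -0.27 0 0 0 -1"
}}

```text
clock: 0.72
tool_pos: [0.4081, 0.3503, 0.2295]
tool_rot: [0.152, -3.137, 0.002]
ft_force: [-0.6, 1.1, 0.7]
finger_gap: 0.0705
grasp_force: 0.0
```

```bash
python3 -c "
from h import *
go(.523,.258,.16,102)"
```

```text
yaw 95.53 pos [0.4081 0.3503 0.2295] z-tilt [-7.0e-04 -1.6e-03 -1.0e+00] F [-0.6  1.1  0.7] T [ 0.02  0.03 -0.02] gap 0.0705 t 0.725 j [ 0.6   0.06  1.4  -0.    1.68 -1.06]
shift [-0.4221 -0.4116  0.2784] turn [-0.0029 -0.0018 -0.2257]
```

{"name": "drive_tool", "arguments": {
  "moves": "0.75 -0.2 -0.2 0.1 0 0 -0.15; 0.75 -0.422 -0.41 0.25 0 0 -0.226; 0.75 -0.422 -0.41 0.278 0 0 -0.226; 0.75 -0.422 -0.41 0.278 0 0 -0.226; 0.75 -0.422 -0.41 0.278 0 0 -0.226"
}}

```text
clock: 1.35
tool_pos: [0.5202, 0.2634, 0.1614]
tool_rot: [0.341, -3.123, -0.002]
ft_force: [0.2, -0.3, 0.1]
finger_gap: 0.0703
grasp_force: 0.0
```

```bash
python3 - <<'E'
from h import *
go(.523,.258,.041,102)
a,_=grab("side","s1");b,_=grab("top","t1")
c=lambda im,u,v:cv2.resize(im[v-38:v+38,u-50:u+50],None,fx=4,fy=4,interpolation=cv2.INTER_CUBIC)
cv2.imwrite("pics/c1.png",np.hstack([c(a,151,165),c(b,146,205)])[...,::-1])
E
```

```text
yaw 102.45 pos [0.5202 0.2634 0.1614] z-tilt [-4.e-04  9.e-04 -1.e+00] F [ 0.2 -0.3  0.1] T [ 0.06  0.05 -0.02] gap 0.0703 t 1.35 j [ 0.37  0.18  1.4   0.    1.56 -1.42]
shift [-0.0063 -0.024   0.4814] turn [ 0.002  -0.0004  0.0156]
```

View pics/c1.png

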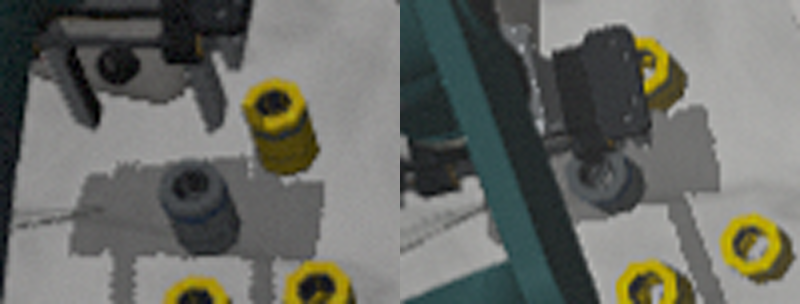

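The fingers are open around the socket, at side-crop (195,210). They clear the yellow sockets, so I'll descend.

{"name": "drive_tool", "arguments": {
  "moves": "0.75 -0.006 -0.022 0 0 0 0.01; 0.75 -0.006 -0.022 0.15 0 0 0.01; 0.75 -0.006 -0.022 0.32 0 0 0.01; 0.75 -0.006 -0.022 0.45 0 0 0.01; 0.75 -0.006 -0.022 0.478 0 0 0.01; 0.75 -0.006 -0.022 0.478 0 0 0.01"
}}

```text
clock: 2.2
tool_pos: [0.524, 0.2574, 0.0424]
tool_rot: [-0.332, 3.123, 0.0]
ft_force: [-0.5, -0.3, 0.1]
finger_gap: 0.0705
grasp_force: 0.0
```

```bash
python3 - <<'E'
from h import *
go(.523,.258,.041,102)
E
```

```text
yaw 102.12 pos [0.524  0.2574 0.0424] z-tilt [ 1.e-03  4.e-04 -1.e+00] F [-0.5 -0.3  0.1] T [0.06 0.01 0.02] gap 0.0705 t 2.2 j [ 0.36  0.27  1.54  0.    1.33 -1.42]
shift [0.0034 0.003  0.0055] turn [0.0004 0.0021 0.0042]
```

{"name": "drive_tool", "arguments": {
  "moves": "0.6 0.003 0.003 0.004 0 0 0; 0.4 0.003 0.003 0.004 0 0 0; 0.3 0.003 0.003 0.004 0 0 0; 0.3 0.003 0.003 0.004 0 0 0; 0.3 0.003 0.003 0.004 0 0 0; 0.3 0.003 0.003 0.004 0 0 0"
}}

```text
clock: 2.95
tool_pos: [0.5232, 0.2583, 0.0414]
tool_rot: [-0.331, 3.123, 0.002]
ft_force: [-0.5, 2.3, 5.4]
finger_gap: 0.0416
grasp_force: 30.0
```

```bash
python3 - <<'E'
from h import *
go(.523,.258,.041,102)
E
```

```text
yaw 102.11 pos [0.5232 0.2583 0.0414] z-tilt [ 0.0013  0.0013 -1.    ] F [-0.5  2.3  5.4] T [0.31 0.22 0.  ] gap 0.0416 t 2.95 j [ 0.36  0.27  1.55  0.    1.33 -1.42]
shift [ 0.0011 -0.0008  0.0016] turn [0.002  0.0032 0.0038]
```

{"name": "drive_tool", "arguments": {
  "moves": "0.3 0 0 -0.1 0 0 0; 0.3 0 0 -0.3 0 0 0; 0.3 0 0 -0.5 0 0 0; 0.3 0 -0.1 -0.62 0 0 0; 0.3 0.05 -0.3 -0.62 0 0 0.1; 0.3 0.1 -0.5 -0.62 0 0 0.2; 0.3 0.15 -0.7 -0.62 0 0 0.3; 0.3 0.17 -0.9 -0.62 0 0 0.4"
}}

```text
clock: 3.95
tool_pos: [0.527, 0.0268, 0.1935]
tool_rot: [0.015, -3.138, 0.001]
ft_force: [1.3, 0.0, -3.5]
finger_gap: 0.0415
grasp_force: 30.0
```

```bash
python3 - <<'E'
from h import *
go(.55,-.219,.165,86)
E
```

```text
yaw 90.54 pos [0.527  0.0268 0.1935] z-tilt [-3.8e-03 -8.0e-04 -1.0e+00] F [ 1.3  0.  -3.5] T [ 0.04 -0.02 -0.06] gap 0.0415 t 3.95 j [-0.06  0.05  1.48 -0.    1.61 -1.64]
shift [-0.0834 -0.9838  0.1144] turn [-0.0017 -0.0075  0.1583]
```

{"name": "drive_tool", "arguments": {
  "moves": "0.3 -0.02 -0.25 0 0 0 0.1; 0.3 -0.04 -0.5 0 0 0 0.15; 0.3 -0.06 -0.75 0 0 0 0.15; 0.3 -0.08 -0.93 0 0 0 0.15; 0.3 -0.08 -0.93 0.03 0 0 0.15; 0.3 -0.08 -0.93 0.06 0 0 0.15; 0.3 -0.08 -0.93 0.06 0 0 0.15"
}}

```text
clock: 4.82
tool_pos: [0.5501, -0.2019, 0.1785]
tool_rot: [-0.098, -3.136, -0.003]
ft_force: [-0.2, 0.6, -2.5]
finger_gap: 0.0418
grasp_force: 30.0
```

```bash
python3 - <<'E'
from h import *
go(.55,-.219,.145,86)
a,_=grab("side","s2");b,_=grab("top","t2")
c=lambda im,u,v:cv2.resize(im[v-38:v+38,u-50:u+50],None,fx=4,fy=4,interpolation=cv2.INTER_CUBIC)
cv2.imwrite("pics/c2.png",np.hstack([c(a,325,190),c(b,310,190)])[...,::-1])
E
```

```text
yaw 86.43 pos [ 0.5501 -0.2019  0.1785] z-tilt [-0.0035  0.0019 -1.    ] F [-0.2  0.6 -2.5] T [ 0.06  0.02 -0.01] gap 0.0418 t 4.825 j [-0.45  0.19  1.36  0.    1.6  -1.96]
shift [-0.0044 -0.0685  0.1338] turn [ 0.0032 -0.0073  0.0152]
```

View pics/c2.png

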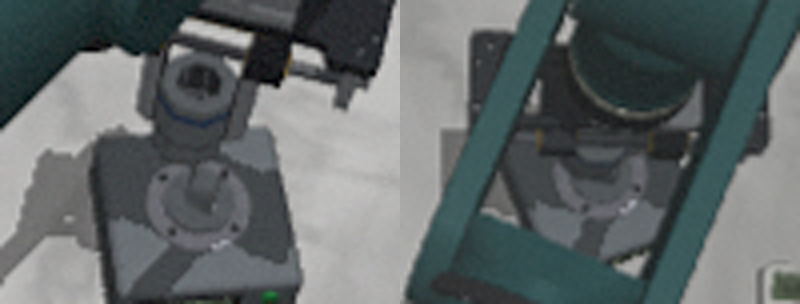

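The side crop shows the socket held upright just behind the spindle, with the drive standing at crop (205,190). Now I'll move over it.

{"name": "drive_tool", "arguments": {
  "moves": "0.3 -0.004 -0.068 0.05 0 -0.007 0.015; 0.3 -0.004 -0.068 0.12 0 -0.007 0.015; 0.3 -0.004 -0.068 0.15 0 -0.007 0.015; 0.3 -0.004 -0.068 0.15 0 -0.007 0.015; 0.3 -0.004 -0.068 0.15 0 -0.007 0.015"
}}

```text
clock: 5.55
tool_pos: [0.5512, -0.2205, 0.1433]
tool_rot: [0.112, 3.135, -0.0]
ft_force: [-0.8, 1.0, -2.3]
finger_gap: 0.0419
grasp_force: 30.0
```

```bash
python3 - <<'E'
from h import *
go(.55,-.219,.135,86)
E
```

```text
yaw 85.92 pos [ 0.5512 -0.2205  0.1433] z-tilt [ 4.2e-03 -4.0e-04 -1.0e+00] F [-0.8  1.  -2.3] T [0.04 0.01 0.02] gap 0.0419 t 5.55 j [-0.48  0.21  1.4   0.    1.52 -1.98]
shift [0.0052 0.0056 0.0332] turn [-0.0002  0.0083 -0.0027]
```

{"name": "drive_tool", "arguments": {
  "moves": "0.3 0.005 0.005 0.015 0 0.007 0; 0.3 0.005 0.005 0.03 0 0.007 0; 0.3 0.005 0.005 0.036 0 0.007 0; 0.3 0.005 0.005 0.042 0 0.007 0; 0.3 0.005 0.005 0.048 0 0.007 0; 0.3 0.005 0.005 0.048 0 0.007 0"
}}

```text
clock: 6.3
tool_pos: [0.55, -0.2191, 0.131]
tool_rot: [0.112, 3.139, 0.0]
ft_force: [0.4, -0.0, -3.2]
finger_gap: 0.0413
grasp_force: 30.0
```

```bash
python3 - <<'E'
from h import *
go(.55,-.219,.127,86)
E
```

```text
yaw 85.92 pos [ 0.55   -0.2191  0.131 ] z-tilt [ 6.e-04  3.e-04 -1.e+00] F [ 0.4 -0.  -3.2] T [ 0.09 -0.12  0.02] gap 0.0413 t 6.3 j [-0.48  0.22  1.42  0.    1.5  -1.97]
shift [0.     0.0004 0.016 ] turn [ 0.0006  0.0011 -0.0029]
```

{"name": "drive_tool", "arguments": {
  "moves": "0.3 0 0 0.004 0 0 0; 0.3 0 0 0.008 0 0 0; 0.3 0 0 0.012 0 0 0; 0.3 0 0 0.012 0 0 0"
}}

```text
clock: 6.8
tool_pos: [0.5505, -0.2191, 0.1294]
tool_rot: [0.112, 3.137, -0.0]
ft_force: [0.1, 2.7, 5.3]
finger_gap: 0.0421
grasp_force: 30.0
```

```bash
python3 - <<'E'
from h import *
go(.55,-.219,.127,86)
E
```

```text
yaw 85.93 pos [ 0.5505 -0.2191  0.1294] z-tilt [ 2.3e-03 -3.0e-04 -1.0e+00] F [0.1 2.7 5.3] T [ 0.62 -0.07 -0.09] gap 0.0421 t 6.8 j [-0.47  0.22  1.42  0.    1.5  -1.97]
shift [0.0019 0.0003 0.0097] turn [-0.0002  0.0047 -0.0026]
```

{"name": "drive_tool", "arguments": {
  "moves": "0.3 0 0 0.016 0 0 0.1; 0.3 0 0 0.016 0 0 0.2; 0.3 0 0 0.016 0 0 0.2"
}}

```text
clock: 7.18
tool_pos: [0.5507, -0.2191, 0.1284]
tool_rot: [0.268, 3.126, -0.001]
ft_force: [-2.4, 4.5, 14.5]
finger_gap: 0.0417
grasp_force: 30.0
```

```bash
python3 - <<'E'
from h import *
go(.55,-.219,.127,86)
E
```

```text
yaw 80.19 pos [ 0.5507 -0.2191  0.1284] z-tilt [ 0.0039 -0.0011 -1.    ] F [-2.4  4.5 14.5] T [ 0.92  0.74 -0.02] gap 0.0417 t 7.175 j [-0.47  0.22  1.42  0.    1.49 -1.87]
shift [ 0.0027 -0.0001  0.0056] turn [-0.0012  0.0081 -0.2029]
```

{"name": "drive_tool", "arguments": {
  "moves": "0.3 0 0 0 0 0 -0.1; 0.3 0 0 0 0 0 -0.2; 0.3 0 0 0 0 0 -0.3; 0.3 0 0 0 0 0 -0.4; 0.3 0 0 0 0 0 -0.4"
}}

```text
clock: 7.8
tool_pos: [0.5507, -0.2188, 0.1284]
tool_rot: [-0.046, 3.137, -0.001]
ft_force: [-3.1, 4.4, 16.3]
finger_gap: 0.0417
grasp_force: 30.0
```

```bash
python3 - <<'E'
from h import *
go(.55,-.219,.127,86)
E
```

```text
yaw 91.69 pos [ 0.5507 -0.2188  0.1284] z-tilt [ 4.1e-03 -6.0e-04 -1.0e+00] F [-3.1  4.4 16.3] T [ 1.06  0.68 -0.02] gap 0.0417 t 7.8 j [-0.47  0.22  1.42  0.    1.49 -2.08]
shift [ 0.003  -0.0005  0.0056] turn [-0.0011  0.0083  0.1986]
```

{"name": "drive_tool", "arguments": {
  "moves": "0.3 0 0 -0.03 0 0 0; 0.3 0 0 -0.03 0 0 0.3; 0.3 0 0 -0.03 0 0 0.6; 0.3 0 0 -0.03 0 0 0.9; 0.3 0 0 -0.03 0 0 1; 0.3 0 0 -0.03 0 0 1; 0.3 0 0 -0.03 0 0 1"
}}

```text
clock: 8.68
tool_pos: [0.5494, -0.2193, 0.1305]
tool_rot: [-0.732, -3.054, 0.0]
ft_force: [0.5, -0.2, -3.7]
finger_gap: 0.042
grasp_force: 30.0
```

```bash
python3 - <<'E'
from h import *
go(.55,-.219,.132,42)
a,_=grab("side","s3")
c=lambda im,u,v:cv2.resize(im[v-38:v+38,u-50:u+50],None,fx=7,fy=7,interpolation=cv2.INTER_CUBIC)
cv2.imwrite("pics/c3.png",c(a,325,190)[...,::-1])
E
```

```text
yaw 63.03 pos [ 0.5494 -0.2193  0.1305] z-tilt [-1.4e-03  3.0e-04 -1.0e+00] F [ 0.5 -0.2 -3.7] T [ 0.03 -0.26 -0.02] gap 0.042 t 8.675 j [-0.48  0.22  1.42 -0.    1.5  -1.58]
shift [-0.0015  0.002  -0.006 ] turn [-0.0012 -0.0026  0.7341]
```

View pics/c3.png

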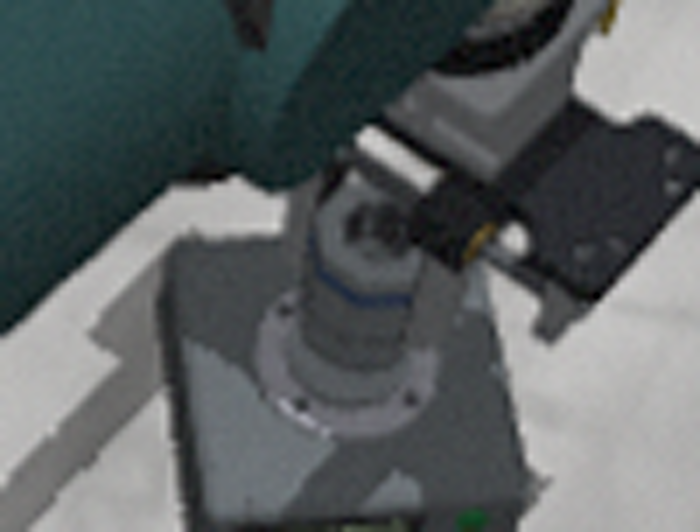

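The side crop shows the socket upright on the spindle axis with a small gap under it, and nothing is being touched. I'll turn it on and feel again.

{"name": "drive_tool", "arguments": {
  "moves": "0.3 0 0 -0.006 0 0 0.3; 0.3 -0.001 0.002 -0.006 0 0 0.6; 0.3 -0.001 0.002 -0.006 0 0 0.73; 0.3 -0.001 0.002 -0.002 0 0 0.73; 0.3 -0.001 0.002 0.002 0 0 0.73; 0.3 -0.001 0.002 0.006 0 0 0.73; 0.3 -0.001 0.002 0.01 0 0 0.73; 0.3 -0.001 0.002 0.01 0 0 0.73"
}}

```text
clock: 9.72
tool_pos: [0.5502, -0.2188, 0.1288]
tool_rot: [-1.275, -2.871, -0.0]
ft_force: [-0.4, -1.2, -2.5]
finger_gap: 0.0417
grasp_force: 30.0
```

```bash
python3 - <<'E'
from h import *
go(.55,-.219,.127,42)
E
```

```text
yaw 42.1 pos [ 0.5502 -0.2188  0.1288] z-tilt [-3.e-04  2.e-04 -1.e+00] F [-0.4 -1.2 -2.5] T [-0.05  0.05 -0.04] gap 0.0417 t 9.725 j [-0.47  0.22  1.42  0.    1.5  -1.21]
shift [-0.0001 -0.001   0.0073] turn [-0.0001 -0.0006  0.0033]
```

Still free at a lower height, so I'll continue down.

{"name": "drive_tool", "arguments": {
  "moves": "0.3 0 0 0.004 0 0 0; 0.3 0 0 0.008 0 0 0; 0.3 0 0 0.012 0 0 0; 0.3 0 0 0.012 0 0 0"
}}

```text
clock: 10.22
tool_pos: [0.5502, -0.2188, 0.1258]
tool_rot: [-1.275, -2.871, -0.0]
ft_force: [0.3, 0.2, -3.7]
finger_gap: 0.0417
grasp_force: 30.0
```

```bash
python3 - <<'E'
from h import *
go(.55,-.219,.124,42)
E
```

```text
yaw 42.09 pos [ 0.5502 -0.2188  0.1258] z-tilt [-3.e-04  3.e-04 -1.e+00] F [ 0.3  0.2 -3.7] T [-0.02  0.03  0.04] gap 0.0417 t 10.225 j [-0.47  0.22  1.43  0.    1.49 -1.21]
shift [-0.0002 -0.001   0.0071] turn [-0.0001 -0.0008  0.003 ]
```

{"name": "drive_tool", "arguments": {
  "moves": "0.3 0 0 0.004 0 0 0; 0.3 0 0 0.008 0 0 0; 0.3 0 0 0.012 0 0 0; 0.3 0 0 0.016 0 0 0; 0.3 0 0 0.016 0 0 0"
}}

```text
clock: 10.85
tool_pos: [0.5502, -0.2188, 0.1218]
tool_rot: [-1.276, -2.871, -0.0]
ft_force: [-0.7, 1.0, -3.2]
finger_gap: 0.042
grasp_force: 30.0
```

```bash
python3 - <<'E'
from h import *
go(.55,-.219,.120,42)
E
```

```text
yaw 42.08 pos [ 0.5502 -0.2188  0.1218] z-tilt [-2.e-04  3.e-04 -1.e+00] F [-0.7  1.  -3.2] T [-0.09  0.08 -0.03] gap 0.042 t 10.85 j [-0.47  0.22  1.43  0.    1.49 -1.21]
shift [-0.0001 -0.0011  0.0072] turn [ 0.0001 -0.0007  0.0029]
```

{"name": "drive_tool", "arguments": {
  "moves": "0.3 0 0 0.004 0 0 0; 0.3 0 0 0.008 0 0 0; 0.3 0 0 0.008 0 0 0"
}}

```text
clock: 11.22
tool_pos: [0.5507, -0.219, 0.1202]
tool_rot: [1.275, 2.87, 0.0]
ft_force: [1.8, 0.4, -2.0]
finger_gap: 0.0418
grasp_force: 30.0
```

{"name": "drive_tool", "arguments": {
  "moves": "0.3 0 0 0.004 0 0 0; 0.3 0 0 0.004 0 0 0"
}}

```text
clock: 11.48
tool_pos: [0.5509, -0.219, 0.1194]
tool_rot: [1.275, 2.869, 0.001]
ft_force: [2.1, 0.3, -2.1]
finger_gap: 0.042
grasp_force: 30.0
```

{"name": "drive_tool", "arguments": {
  "moves": "0.3 0 0 0.002 0 0 0; 0.3 0 0 0.004 0 0 0; 0.3 0 0 0.004 0 0 0"
}}

```text
clock: 11.85
tool_pos: [0.551, -0.219, 0.1188]
tool_rot: [1.275, 2.869, 0.0]
ft_force: [2.6, 1.3, 0.2]
finger_gap: 0.0416
grasp_force: 30.0
```

{"name": "drive_tool", "arguments": {
  "moves": "0.3 0 0 0.002 0 0 0; 0.3 0 0 0.004 0 0 0; 0.3 0 0 0.004 0 0 0"
}}

```text
clock: 12.22
tool_pos: [0.551, -0.2191, 0.1172]
tool_rot: [1.275, 2.869, 0.001]
ft_force: [5.1, -0.3, 0.8]
finger_gap: 0.042
grasp_force: 30.0
```

{"name": "drive_tool", "arguments": {
  "moves": "0.3 0 0 0.002 0 0 0; 0.3 0 0 0.004 0 0 0; 0.3 0 0 0.004 0 0 0"
}}

```text
clock: 12.6
tool_pos: [0.551, -0.219, 0.1159]
tool_rot: [1.275, 2.869, 0.001]
ft_force: [6.2, 0.0, -0.3]
finger_gap: 0.042
grasp_force: 30.0
```

```bash
python3 - <<'E'
from h import *
go(.55,-.219,.116,42)
E
```

```text
yaw 42.09 pos [ 0.551  -0.219   0.1159] z-tilt [ 1.7e-03 -3.0e-04 -1.0e+00] F [ 6.2  0.  -0.3] T [-0.25 -1.21 -0.01] gap 0.042 t 12.6 j [-0.47  0.23  1.44  0.    1.47 -1.21]
shift [ 0.0025 -0.0029 -0.0006] turn [0.0022 0.0028 0.003 ]
```

{"name": "drive_tool", "arguments": {
  "moves": "0.3 0 0 0.004 0 0 0; 0.3 0 0 0.008 0 0 0; 0.3 0 0 0.008 0 0 0"
}}

```text
clock: 12.98
tool_pos: [0.5509, -0.2189, 0.1136]
tool_rot: [1.275, 2.87, 0.001]
ft_force: [5.5, -0.8, -1.3]
finger_gap: 0.0416
grasp_force: 30.0
```

{"name": "drive_tool", "arguments": {
  "moves": "0.3 0 0 0.004 0 0 0; 0.3 0 0 0.008 0 0 0; 0.3 0 0 0.008 0 0 0"
}}

```text
clock: 13.35
tool_pos: [0.5502, -0.2187, 0.11]
tool_rot: [-1.275, -2.87, -0.001]
ft_force: [6.3, -0.7, -5.0]
finger_gap: 0.0417
grasp_force: 30.0
```

{"name": "drive_tool", "arguments": {
  "moves": "0.3 0 0 0.004 0 0 0; 0.3 0 0 0.008 0 0 0; 0.3 0 0 0.008 0 0 0"
}}

```text
clock: 13.72
tool_pos: [0.5496, -0.2187, 0.1086]
tool_rot: [-1.275, -2.869, -0.0]
ft_force: [4.5, -1.3, -7.3]
finger_gap: 0.0419
grasp_force: 30.0
```

The ball is snapping in, since the socket now pulls downward. I'll press gently onto the collar.

{"name": "drive_tool", "arguments": {
  "moves": "0.3 0 0 0.004 0 0 0; 0.3 0 0 0.006 0 0 0; 0.3 0 0 0.006 0 0 0"
}}

```text
clock: 14.1
tool_pos: [0.5497, -0.2187, 0.1083]
tool_rot: [-1.275, -2.87, 0.0]
ft_force: [1.6, 0.4, -3.3]
finger_gap: 0.042
grasp_force: 30.0
```

{"name": "drive_tool", "arguments": {
  "moves": "0.3 0 0 0.004 0 0 0; 0.3 0 0 0.006 0 0 0; 0.3 0 0 0.006 0 0 0"
}}

```text
clock: 14.48
tool_pos: [0.5498, -0.2188, 0.1074]
tool_rot: [-1.275, -2.87, 0.0]
ft_force: [-1.4, 0.6, 1.3]
finger_gap: 0.0421
grasp_force: 30.0
```

```bash
python3 - <<'E'
from h import *
go(.55,-.219,.1074,42)
E
```

```text
yaw 42.09 pos [ 0.5498 -0.2188  0.1074] z-tilt [-9.e-04  2.e-04 -1.e+00] F [-1.4  0.6  1.3] T [0.05 0.23 0.  ] gap 0.0421 t 14.475 j [-0.47  0.23  1.45 -0.    1.46 -1.21]
shift [-0.0012 -0.0001  0.0001] turn [-0.001  -0.0014  0.003 ]
```

{"name": "drive_tool", "arguments": {
  "moves": "0.3 0 0 0.003 0 0 0; 0.3 0 0 0.005 0 0 0; 0.3 0 0 0.005 0 0 0"
}}

```text
clock: 14.85
tool_pos: [0.5502, -0.219, 0.1074]
tool_rot: [1.275, 2.87, -0.0]
ft_force: [-2.2, 2.0, 6.6]
finger_gap: 0.0419
grasp_force: 30.0
```

{"name": "drive_tool", "arguments": {
  "moves": "0.3 0 0 0.003 0 0 0; 0.3 0 0 0.004 0 0 0; 0.3 0 0 0.004 0 0 0"
}}

```text
clock: 15.22
tool_pos: [0.5502, -0.219, 0.1074]
tool_rot: [1.275, 2.87, -0.001]
ft_force: [-4.2, 2.2, 9.3]
finger_gap: 0.0421
grasp_force: 30.0
```

It hits a hard stop at exactly the seat height, so the socket is home. I'll relax the push, release and retreat straight up.

{"name": "drive_tool", "arguments": {
  "moves": "0.3 0 0 -0.004 0 0 0; 0.4 0 0 -0.008 0 0 0; 0.6 0 0 -0.008 0 0 0; 0.75 0 0 -0.008 0 0 0; 0.75 0 0 -0.008 0 0 0; 0.75 0 0 -0.15 0 0 0; 0.75 0 0 -0.35 0 0 0; 0.75 0 0 -0.5 0 0 0"
}}

```text
clock: 16.23
tool_pos: [0.5506, -0.219, 0.2318]
tool_rot: [1.275, 2.869, 0.0]
ft_force: [0.2, -0.7, -0.3]
finger_gap: 0.0702
grasp_force: 0.0
```

{"name": "drive_tool", "arguments": {
  "moves": "0.75 0.3 0 -0.1 0 0 0; 0.75 0.5 0 -0.1 0 0 0; 0.75 0.5 0 -0.1 0 0 0; 0.75 0.5 0 -0.1 0 0 0"
}}

```text
clock: 16.73
tool_pos: [0.4668, -0.1263, 0.2549]
tool_rot: [1.275, 2.87, -0.0]
ft_force: [0.5, 0.0, -0.4]
finger_gap: 0.0708
grasp_force: 0.0
```

```bash
python3 - <<'E'
from h import *
go(.55,-.219,.3,42)
a,d=grab("side","s4");b,d2=grab("top","t4")
P=cloud("side",d);Q=P[150:240,280:370].reshape(-1,3);q=Q[(Q[:,2]>.115)&(Q[:,2]<.14)&(np.hypot(Q[:,0]-.55,Q[:,1]+.219)<.03)];print(len(q),np.percentile(q[:,2],[50,90]) if len(q) else 0)
cv2.imwrite("pics/c4.png",np.hstack([a,b])[...,::-1][:, :][::1] if 0 else cv2.resize(np.hstack([a,b]),(800,300))[...,::-1])
E
```

```text
yaw 42.11 pos [ 0.4668 -0.1263  0.2549] z-tilt [ 1.2e-03 -8.0e-04 -1.0e+00] F [ 0.5  0.  -0.4] T [-0.03  0.02  0.07] gap 0.0708 t 16.725 j [-0.38 -0.07  1.48 -0.    1.73 -1.12]
shift [-0.4986 -0.0017 -0.1797] turn [0.0008 0.0028 0.0038]
199 [0.12606125 0.12839796]
```

View pics/c4.png

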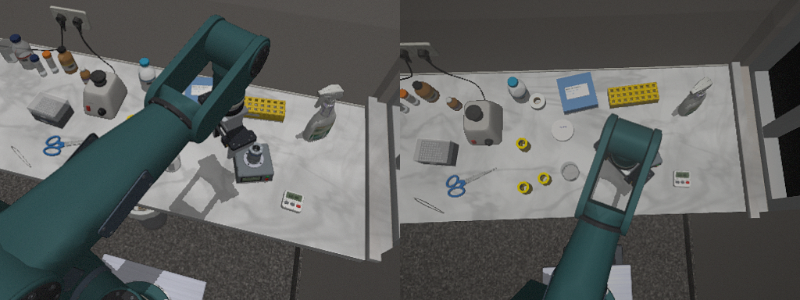

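The socket stands on the tester, at (254,155) in the side half. Its top is at z = 0.126, which is the seat height plus 60 mm, and the beaker, timer and petri dish have not moved. I'm handing it in.

```bash
python3 -c "
from bench import arm
print(arm.sign_off())"
```

```text
the job is handed in; nothing more can be done
None
```

The blue-banded socket is clicked on and fully home on the tester's collar, released and handed in at about 17 s; the measured push stayed below about 20 N, and the beaker, timer and petri dish were not touched.

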